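# Find the fullest nail tin by feel

## Robot

A 6-joint arm with a two-finger parallel gripper is mounted at the origin on a cart in front of the work surface, level with it; the furniture and walls round the work are solid. World frame = base frame: x ahead of the robot, y to its left, z up, the work surface at z = 0. Lengths are in m, angles in degrees, forces in N, time in s.
With the tool pointing down it reaches from about 0.3 to 0.75 m from the base axis. Payload 8.5 kg.
Tool frame: the origin (TCP) lies between the finger pads; the fingertips stand 22 mm ahead of it and the grasp point (between the pads) lies 3 mm ahead of it (env.nose_length is the distance from the TCP to the fingertips, in m); z points along the fingers, x is the direction in which the jaws open and shut, and the axes are right-handed (so a half turn about z gives the same grasp; the last joint's range is limited). The gripper opens to 85 mm and grips with 20 to 120 N. Pads are 22 mm wide; open, the fingers measure 114 mm over their backs; the gripper's body (76 mm by 85 mm) begins 54 mm behind the grasp point. The pads swing forward as they close: fully open they stand 13 mm farther back than shut.
Start: joints at [52.294, 21.807, 74.336, -0, 83.858, -12.336], TCP at [0.236, 0.497, 0.253] pointing down, gripper open.
Joint ranges: [-178.18, 178.18], [-50.72, 133.34], [12.68, 142.11], [-81.47, 261.47], [9.98, 163.14], [-165.26, 165.26]. Speed limits (degrees/s): [136.94, 136.94, 180, 180, 180, 180].

## Interface

Orientations are given as a 3x3 rotation matrix whose columns are the frame's x, y, z axes.
In Python, from rig import env gives the robot as it stands.
- The arm moves only by the tool arm_command, never from a script. Its argument "steps" is a list of rows, each an object with "delta_pos": the shift along the world's x, y, z in mm, a list of three; "dr": the turn, a rotation vector about the world's x, y, z in degrees, a list of three. In form: [{"delta_pos": [dx, dy, dz], "dr": [wx, wy, wz]}, ...]. A call has 1 to 20 rows; each row shifts and turns the commanded pose from where the row before left it; what a row does not reach is not made up. A row lasts 1/10 s, in which the tool goes at most 50 mm and 8.59 degrees, less where a joint would pass 70% of its speed; a pose out of reach is approached as far as the arm can. A call with a gripper value outside its range is refused whole. "grip" is the opening, from 0 (shut) to 1 (fully open), set as the call begins (left out, the last holds). The fingers move at their own pace and stop on an object; "squeeze" is the grip in N (left out, the last holds). Time passes only in rows, so rows that do not move let the fingers close. It gives the time, the measured TCP pose, the force and the opening at its end, in the units of the state.
- env.observe(): the state, without advancing time (a new reading comes with each control period).
- env.get_image(name): name is "side" or "top"; returns the picture (384x512x3 uint8, blue, green, red); there is no depth.
- env.get_calibration(name): a dict with "fx", "fy", "cx", "cy" (pixels), "view" (4x4, takes a point from world to camera coordinates). Camera axes: x right, y up, looking along -z (the intrinsics and any distortion apply to the point x, -y, -z); pixel columns grow to the right and rows downward; lengths in m; the calibration is good to about 2 mm. A picture is of the moment at which its call begins. get_calibration takes no time and is no camera call.
- env.close_job(): hands the job in, once; it reports no verdict.
The state is a dict: "time_s": time; "q": joint angles; "qvel": joint speeds; "joint_efforts": joint torques, N m; "position": TCP position; "tool_rot": TCP orientation; "ft_force": force on the tool from outside, world axes, zero at the start; "wrist_torque": the same for the moment, N m; "grip_width": finger opening in m.
Only numpy, scipy, OpenCV 4.12 (cv2) and the standard library are available. Lean on these libraries where they do the work, as an engineer would, in place of code of your own. Each camera call takes 0.05 s, during which the arm holds its last target. There are 200 camera calls.

## Task

The three closed nail tins on the bench look the same, but one has clearly more nails in it than the other two: lift them to feel which is the heaviest. Stand the two lighter tins fully down in wells of the wooden rack, any wells, and finish holding the heaviest one up in the gripper, upright and still, about 20 cm above the bench. Keep the tins from tipping over and leave the tools on the bench where they lie.

Things in the scene. Friction and masses are not known exactly. Their poses are not given: they have to be found in the camera images.
- tin_a: one of three closed round nail tins that look alike: bright metal, green band between thin yellow lines, lid fixed. 56 mm across, 84 mm tall, upright on the bench, room for fingers on its left and right (y). Origin: centre of the underside, z up. The fullest weighs 0.64 to 0.85 kg, each other under 0.47 kg; only lifting tells which. The packed nails inside can shift by a few mm
- tin_b: one of three closed round nail tins that look alike: bright metal, green band between thin yellow lines, lid fixed. 56 mm across, 84 mm tall, upright on the bench, room for fingers on its left and right (y). Origin: centre of the underside, z up. The fullest weighs 0.64 to 0.85 kg, each other under 0.47 kg; only lifting tells which. The packed nails inside can shift by a few mm
- tin_c: one of three closed round nail tins that look alike: bright metal, green band between thin yellow lines, lid fixed. 56 mm across, 84 mm tall, upright on the bench, room for fingers on its left and right (y). Origin: centre of the underside, z up. The fullest weighs 0.64 to 0.85 kg, each other under 0.47 kg; only lifting tells which. The packed nails inside can shift by a few mm
- tin_rack: fixed pale wooden rack: plank 104 (its x) x 290 (its y) x 36 mm high, dark battens 46 mm high and 14 mm thick on both ends. Three round blind wells in a row along its y, 94 mm apart, 62 mm across, 26 mm deep, mouths chamfered 3 mm, all empty at the start; a seated tin stands 58 mm out. Origin: centre of the underside, z up
- well_1 (a point): centre of the floor of the well towards the rack's +y end, 10 mm above the bench and 26 mm below the plank's top; axes as the rack's
- well_2 (a point): centre of the floor of the middle well, 10 mm above the bench and 26 mm below the plank's top; axes as the rack's
- well_3 (a point): centre of the floor of the well towards the rack's -y end, 10 mm above the bench and 26 mm below the plank's top; axes as the rack's
- caulking_iron: dark steel caulking iron (a wide blunt chisel) lying flat, 48 x 154 x 26 mm; a bystander. Origin: centre of its underside
- block_plane: small black metal block plane with a wooden knob, 45 x 162 x 40 mm; a bystander. Origin: centre of its underside
- carpenter_pencil: flat red carpenter's pencil, 13 x 165 x 8 mm; a bystander. Origin: centre of its underside
- screwdriver: screwdriver with orange handle, 27 x 200 x 30 mm; a bystander. Origin: centre of its underside
- hole_saw: brass-coloured hole saw standing teeth down, shank up, 45 mm across, 66 mm tall; a bystander. Origin: centre of its underside
Things that resemble listed ones, but are neither listed nor needed, are in the scene too. Leave any pink or turquoise look-alike of the tin_a alone.

How it is judged:
By the outcome, as a careful person would: the job done as asked, in the order asked, and still so for the second after the job is handed in, while the arm keeps its last pose, push and grip.
It also fails if it takes over 67 s, if anything falls off the work surface, if the arm or the gripper's body presses on something with over 40 N, if the wrist force passes 120 N, or if a joint passes its speed limit or range.

## Working session

There is one attempt and no reset: what is moved stays moved. The work goes in short steps, Python scripts to look and compute and a tool call to move; the robot and the scene stay as the last step left them, time stands still between calls to the robot, and variables do not carry over. Pictures are saved under pics/ and viewed, about 8 in all and at most 12, crops included, and the job is handed in when it is done.

Besides the shell and the picture viewer there is one more tool, called after "Call:" in YAML: its name, and indented under it one key for each argument. arm_command: Moves the arm, as the interface text tells. Its arguments: {"type":"object","properties":{"steps":{"type":"array"},"grip":{"type":"number"},"squeeze":{"type":"number"}},"required":["steps"]}

```bash
ls; mkdir -p pics; python3 - <<'E'
from rig import env
import cv2,json
s=env.observe();print({k:s[k] for k in('time_s','position','tool_rot','ft_force','grip_width')})
for n in('top','side'):
    cv2.imwrite(f'pics/{n}0.png',cv2.resize(env.get_image(n),(768,576),interpolation=cv2.INTER_CUBIC))
    print(n,env.get_calibration(n))
E
```

```text
pics
{'time_s': 0.0, 'position': array([0.23549328, 0.49675126, 0.25271395]), 'tool_rot': array([[ 4.28448066e-01,  9.03565985e-01, -8.74925297e-04],
       [ 9.03565307e-01, -4.28448855e-01, -1.14664573e-03],
       [-1.41093082e-03, -2.99274000e-04, -9.99998960e-01]]), 'ft_force': array([ 0.47496629, -0.00629871, -0.22738804]), 'grip_width': 0.08544796567921199}
top {'fx': 425.8725599761943, 'fy': 425.8725599761943, 'cx': 257.2803559280551, 'cy': 201.63830889109968, 'view': array([[ 0.00729784, -0.99984072,  0.01628719, -0.0764227 ],
       [ 0.98634005,  0.00987775,  0.16442547, -0.50295525],
       [-0.16456016,  0.01486476,  0.98625503, -0.9914784 ],
       [ 0.        ,  0.        ,  0.        ,  1.        ]])}
side {'fx': 370.88131003283365, 'fy': 370.88131003283365, 'cx': 255.45875875972965, 'cy': 195.23243271468627, 'view': array([[ 0.46104018, -0.8873318 ,  0.00917815, -0.27975572],
       [ 0.69315798,  0.36657059,  0.620611  , -0.38806081],
       [-0.55405231, -0.27976469,  0.78406489, -0.91748322],
       [ 0.        ,  0.        ,  0.        ,  1.        ]])}
```

View pics/top0.png

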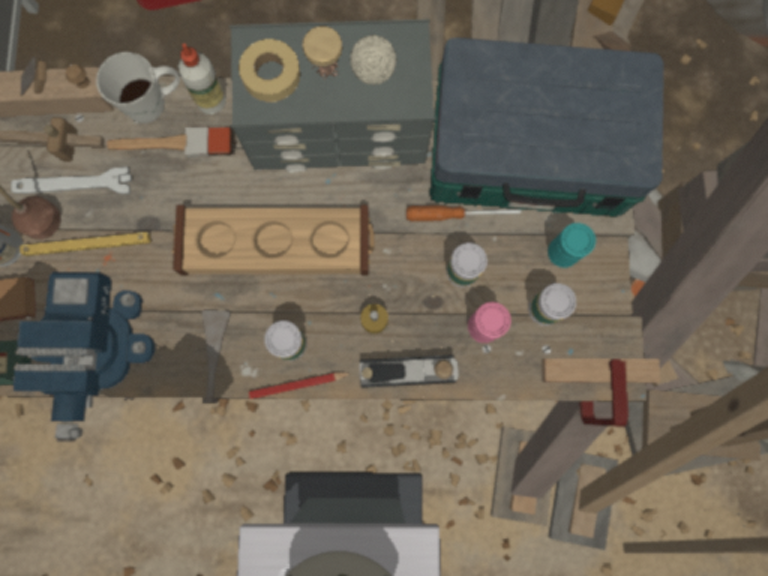

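View pics/side0.png

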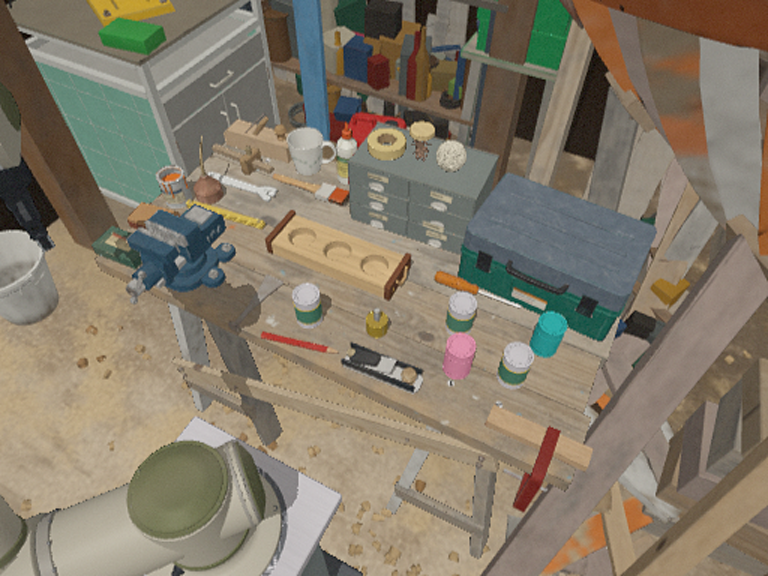

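The top view shows the tin lids at about (284,339), (468,260) and (557,303), and the well mouths at (218,239), (274,239) and (330,239), all in the 768-wide picture. In the side view the lids are at (307,292), (462,299) and (518,350). The pink and turquoise cans stand between the two right-hand tins. Next I'll take an enlarged crop.

```bash
cat > h.py <<'E'
import numpy as np,cv2
from rig import env
def K(n):
    c=env.get_calibration(n);return c,np.array(c['view'])
def onplane(n,u,v,z):
    c,V=K(n);R=V[:3,:3];o=-R.T@V[:3,3]
    d=R.T@np.array([(u-c['cx'])/c['fx'],-(v-c['cy'])/c['fy'],-1]);return o+d*(z-o[2])/d[2]
def proj(n,P):
    c,V=K(n);p=V[:3,:3]@np.asarray(P,float)+V[:3,3]
    return np.array([c['cx']+c['fx']*p[0]/-p[2],c['cy']+c['fy']*-p[1]/-p[2]])
def lid(n,u,v,r=16,z=.084,im=None):
    im=env.get_image(n) if im is None else im
    u,v=int(u),int(v);c=im[v-r:v+r,u-r:u+r].astype(int)
    m=((c.min(2)>125)&(c.max(2)-c.min(2)<35)).astype(np.uint8)
    k,l,st,ce=cv2.connectedComponentsWithStats(m);i=l[r,r] or 1+st[1:,4].argmax()
    h=cv2.convexHull(np.argwhere(l==i)[:,::-1].astype(np.float32));(a,b),ax,_=cv2.fitEllipse(h)
    return a+u-r,b+v-r,ax
E
python3 - <<'E'
from h import *
a=env.get_image('top');b=env.get_image('side')
for (p,q) in [((284,339),(307,292)),((468,260),(462,299)),((557,303),(518,350))]:
    for n,im,w in(('top',a,p),('side',b,q)):
        u,v,ax=lid(n,w[0]/1.5,w[1]/1.5,im=im);print(n,round(u,1),round(v,1),np.round(ax,1),np.round(onplane(n,u,v,.084),4))
for n,L in(('top',[(218,239),(274,239),(330,239)]),('side',[(301,239),(340,253),(379,268)])):
    for w in L: print(n,onplane(n,w[0]/1.5,w[1]/1.5,.036).round(4))
C=np.zeros((580,780,3),np.uint8)
C[:324]=cv2.resize(a[132:186,115:245],(780,324),interpolation=cv2.INTER_CUBIC)
C[330:578,:400]=cv2.resize(b[138:200,175:275],(400,248),interpolation=cv2.INTER_CUBIC)
for i,(u,v) in enumerate([(189,226),(312,173),(371,202)]): C[330:450,410+123*i:530+123*i]=cv2.resize(a[v-15:v+15,u-15:u+15],(120,120),interpolation=cv2.INTER_CUBIC)
cv2.imwrite('pics/c1.png',C)
E
```

```text
top 188.1 225.8 [24.  24.1] [0.4387 0.0872 0.084 ]
side 202.1 196.5 [18.6 26.8] [0.4311 0.0905 0.084 ]
top 312.6 173.5 [22.9 23.2] [ 0.5653 -0.2014  0.084 ]
side 308.0 198.9 [25.7 34.2] [ 0.5721 -0.1951  0.084 ]
top 371.8 200.5 [23.4 23.6] [ 0.502  -0.3394  0.084 ]
side 344.9 237.1 [20.1 21.4] [ 0.4951 -0.3377  0.084 ]
top [0.6079 0.2054 0.036 ]
top [0.609  0.1134 0.036 ]
top [0.6101 0.0211 0.036 ]
side [0.5962 0.2076 0.036 ]
side [0.6006 0.1067 0.036 ]
side [0.6021 0.0084 0.036 ]
```

View pics/c1.png

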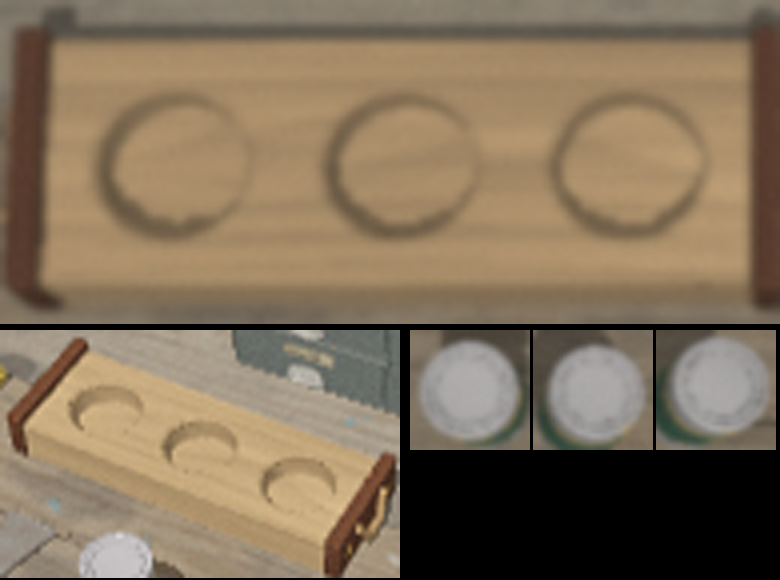

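```bash
python3 - <<'E'
from h import *
T=[onplane('top',115+x/6-.4,132+y/6-.4,.036) for x,y in((175.5,165.5),(403,166),(629.5,165))]
S=[onplane('side',175+x/4-.4,138+(y-330)/4-.4,.036) for x,y in((106.5,411),(200,447),(299,484.5))]
print(np.round(T,4),np.round(S,4))
print(env.get_calibration('top').keys())
E
```

```text
[[0.6082 0.2091 0.036 ]
 [0.6091 0.1156 0.036 ]
 [0.6106 0.0223 0.036 ]] [[0.6031 0.2098 0.036 ]
 [0.6045 0.117  0.036 ]
 [0.6065 0.0231 0.036 ]]
dict_keys(['fx', 'fy', 'cx', 'cy', 'view'])
```

Call:
arm_command:
  steps:
    - {"delta_pos": [16.8, -34.1, -2], "dr": [0, 0, 2.12]}
    - {"delta_pos": [16.8, -34.1, -2], "dr": [0, 0, 2.12]}
    - {"delta_pos": [16.8, -34.1, -2], "dr": [0, 0, 2.12]}
    - {"delta_pos": [16.8, -34.1, -2], "dr": [0, 0, 2.12]}
    - {"delta_pos": [16.8, -34.1, -2], "dr": [0, 0, 2.12]}
    - {"delta_pos": [16.8, -34.1, -2], "dr": [0, 0, 2.12]}
    - {"delta_pos": [16.8, -34.1, -2], "dr": [0, 0, 2.12]}
    - {"delta_pos": [16.8, -34.1, -2], "dr": [0, 0, 2.12]}
    - {"delta_pos": [16.8, -34.1, -2], "dr": [0, 0, 2.12]}
    - {"delta_pos": [16.8, -34.1, -2], "dr": [0, 0, 2.12]}
    - {"delta_pos": [16.8, -34.1, -2], "dr": [0, 0, 2.12]}
    - {"delta_pos": [16.8, -34.1, -2], "dr": [0, 0, 2.12]}
    - {"delta_pos": [0, 0, 0], "dr": [0, 0, 0]}
    - {"delta_pos": [0, 0, 0], "dr": [0, 0, 0]}
  grip: 1

```text
time_s: 1.6
position: [0.4372, 0.0874, 0.2291]
tool_rot: [[0.001, 1.0, -0.001], [1.0, -0.001, 0.0], [0.0, -0.001, -1.0]]
ft_force: [-0.1, 0.7, -0.5]
grip_width: 0.0855
```

Call:
arm_command:
  steps:
    - {"delta_pos": [0, 0, -30], "dr": [0, 0, 0]}
    - {"delta_pos": [0, 0, -30], "dr": [0, 0, 0]}
    - {"delta_pos": [0, 0, -30], "dr": [0, 0, 0]}
    - {"delta_pos": [0, 0, 0], "dr": [0, 0, 0]}
    - {"delta_pos": [0, 0, 0], "dr": [0, 0, 0]}

```text
time_s: 2.1
position: [0.4372, 0.0885, 0.14]
tool_rot: [[-0.002, 1.0, -0.0], [1.0, 0.002, 0.0], [0.0, -0.0, -1.0]]
ft_force: [0.5, 0.0, 0.8]
grip_width: 0.0854
```

```bash
python3 - <<'E'
from h import *
C=np.zeros((400,804,3),np.uint8)
for i,n in enumerate(('top','side')):
    u,v=proj(n,(.437,.088,.1)).astype(int);c=env.get_image(n)[max(v-40,0):v+40,u-40:u+40];print(n,u-40,v-40,c.shape)
    C[:,i*404:i*404+400]=cv2.resize(c,(400,400),interpolation=cv2.INTER_CUBIC)
cv2.imwrite('pics/d1.png',C[:,:800])
E
```

```text
top 146 185 (80, 80, 3)
side 163 152 (80, 80, 3)
```

View pics/d1.png

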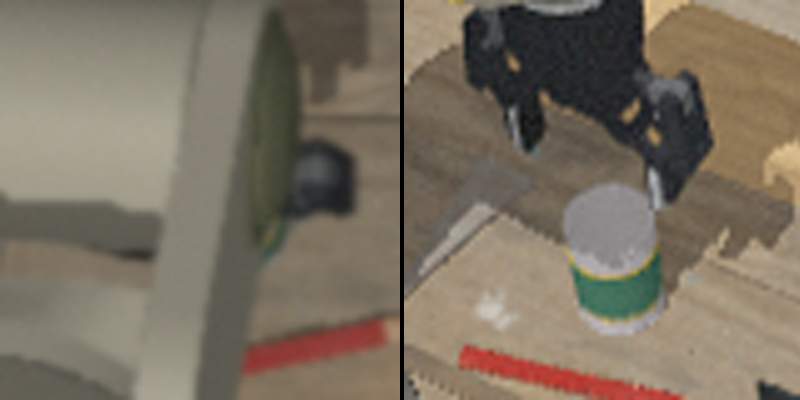

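The side crop shows the open fingertips at native (188.4,182) and (213.6,193), straddling the lid, whose centre is at about (204.4,197).

```bash
python3 - <<'E'
from h import *
for z in(.118,.125,.131): print(z,proj('side',(.4372,.0885+.04,z)),proj('side',(.4372,.0885-.04,z)),onplane('side',201,187.5,z))
print(onplane('side',204.4,197,.084),onplane('side',204.4,195.5,.084))
E
```

```text
0.118 [191.20081524 183.35628305] [214.23028161 193.17390656] [0.43730899 0.09412791 0.118     ]
0.125 [190.90122358 181.82903588] [214.04200186 191.66498213] [0.43277079 0.0903428  0.125     ]
0.131 [190.64203588 180.50775853] [213.87908271 190.35930429] [0.42888089 0.08709842 0.131     ]
[0.43284211 0.08344538 0.084     ] [0.43771248 0.08652841 0.084     ]
```

Call:
arm_command:
  steps:
    - {"delta_pos": [0, 0, -20], "dr": [0, 0, 0]}
    - {"delta_pos": [0, 0, -20], "dr": [0, 0, 0]}
    - {"delta_pos": [0, 0, -20], "dr": [0, 0, 0]}
    - {"delta_pos": [0, 0, -18], "dr": [0, 0, 0]}
    - {"delta_pos": [0, 0, 0], "dr": [0, 0, 0]}
    - {"delta_pos": [0, 0, 0], "dr": [0, 0, 0]}

```text
time_s: 2.8
position: [0.4379, 0.0878, 0.0624]
tool_rot: [[-0.001, 1.0, 0.002], [1.0, 0.001, -0.0], [-0.0, 0.002, -1.0]]
ft_force: [-0.5, 0.1, -0.4]
grip_width: 0.0857
```

Call:
arm_command:
  steps:
    - {"delta_pos": [0, 0, 0], "dr": [0, 0, 0]}
    - {"delta_pos": [0, 0, 0], "dr": [0, 0, 0]}
    - {"delta_pos": [0, 0, 0], "dr": [0, 0, 0]}
    - {"delta_pos": [0, 0, 0], "dr": [0, 0, 0]}
    - {"delta_pos": [0, 0, 0], "dr": [0, 0, 0]}
    - {"delta_pos": [0, 0, 0], "dr": [0, 0, 0]}
    - {"delta_pos": [0, 0, 0], "dr": [0, 0, 0]}
  grip: 0
  squeeze: 60

```text
time_s: 3.5
position: [0.4377, 0.0879, 0.0625]
tool_rot: [[-0.001, 1.0, 0.002], [1.0, 0.001, -0.0], [-0.0, 0.002, -1.0]]
ft_force: [-0.4, 2.3, 9.4]
grip_width: 0.0549
```

Call:
arm_command:
  steps:
    - {"delta_pos": [0, 0, 5], "dr": [0, 0, 0]}
    - {"delta_pos": [0, 0, 15], "dr": [0, 0, 0]}
    - {"delta_pos": [0, 0, 20], "dr": [0, 0, 0]}
    - {"delta_pos": [0, 0, 25], "dr": [0, 0, 0]}
    - {"delta_pos": [0, 0, 25], "dr": [0, 0, 0]}
    - {"delta_pos": [0, 0, 20], "dr": [0, 0, 0]}
    - {"delta_pos": [0, 0, 0], "dr": [0, 0, 0]}
    - {"delta_pos": [0, 0, 0], "dr": [0, 0, 0]}
    - {"delta_pos": [0, 0, 0], "dr": [0, 0, 0]}
    - {"delta_pos": [0, 0, 0], "dr": [0, 0, 0]}

```text
time_s: 4.5
position: [0.4368, 0.0877, 0.1703]
tool_rot: [[-0.001, 1.0, -0.002], [1.0, 0.001, 0.0], [0.0, -0.002, -1.0]]
ft_force: [-0.4, 0.1, -4.6]
grip_width: 0.0546
```

```bash
python3 - <<'E'
from h import *
C=np.zeros((400,800,3),np.uint8)
for i,n in enumerate(('top','side')):
    u,v=proj(n,(.438,.088,.15)).astype(int);v=max(v,40);c=env.get_image(n)[v-40:v+40,u-40:u+40]
    C[:,i*400:i*400+400]=cv2.resize(c,(400,400),interpolation=cv2.INTER_CUBIC);print(u-40,v-40)
    s=env.observe();print(s['ft_force'],s['wrist_torque'],s['position'])
cv2.imwrite('pics/e1.png',C[:,400:])
E
```

```text
143 182
[ 0.16726658 -0.23374029 -4.07691591] [ 0.02559904 -0.03184742  0.04553358] [0.43691356 0.08773915 0.17045976]
161 141
[-0.71032885 -0.7293651  -4.1413181 ] [-0.01068419 -0.01472071  0.01993361] [0.4370019  0.08774394 0.17061949]
```

View pics/e1.png

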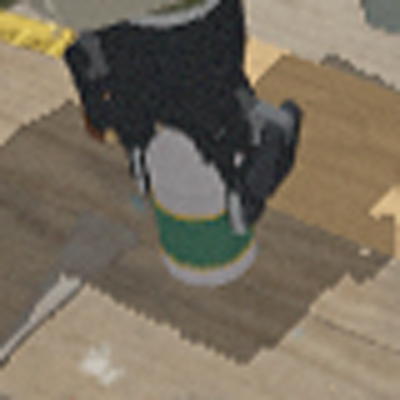

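This tin weighs about 4.2 N (0.43 kg), so it's a light one. The picture shows it hanging upright in the jaws. I'll carry it to well_3 and stop just above the mouth.

Call:
arm_command:
  steps:
    - {"delta_pos": [14, -5.2, 0], "dr": [0, 0, 0]}
    - {"delta_pos": [25, -10, 0], "dr": [0, 0, 0]}
    - {"delta_pos": [31, -12, 0], "dr": [0, 0, 0]}
    - {"delta_pos": [31, -12, 0], "dr": [0, 0, 0]}
    - {"delta_pos": [31, -12, 0], "dr": [0, 0, 0]}
    - {"delta_pos": [25, -9, 0], "dr": [0, 0, 0]}
    - {"delta_pos": [14, -5, 0], "dr": [0, 0, 0]}
    - {"delta_pos": [0, 0, -15], "dr": [0, 0, 0]}
    - {"delta_pos": [0, 0, -25], "dr": [0, 0, 0]}
    - {"delta_pos": [0, 0, -20], "dr": [0, 0, 0]}
    - {"delta_pos": [0, 0, -5], "dr": [0, 0, 0]}
    - {"delta_pos": [0, 0, 0], "dr": [0, 0, 0]}
    - {"delta_pos": [0, 0, 0], "dr": [0, 0, 0]}

```text
time_s: 5.9
position: [0.6087, 0.0225, 0.1072]
tool_rot: [[-0.001, 1.0, 0.001], [1.0, 0.001, -0.0], [-0.0, 0.001, -1.0]]
ft_force: [0.1, -0.2, -3.8]
grip_width: 0.0546
```

```bash
python3 - <<'E'
from h import *
u,v=proj('side',(.607,.022,.06)).astype(int);c=env.get_image('side')[v-30:v+30,u-40:u+40]
cv2.imwrite('pics/f1.png',cv2.resize(c,(800,600),interpolation=cv2.INTER_CUBIC));print(u-40,v-30)
p=env.observe()['position'];print(p)
# expected bottom edge of tin and mouth ellipse, in crop pixels
for z,r,cx,cy in((p[2]-.0625,.028,p[0],p[1]),(.036,.034,.6065,.0225)):
    E=np.array([(proj('side',(cx+r*np.cos(t),cy+r*np.sin(t),z))-[u-40,v-30])*10 for t in np.linspace(0,6.283,60)]);print(E.min(0).round(),E.max(0).round())
E
```

```text
209 141
[0.60880033 0.02249319 0.10743066]
[324. 268.] [493. 395.]
[303. 277.] [507. 431.]
```

View pics/f1.png

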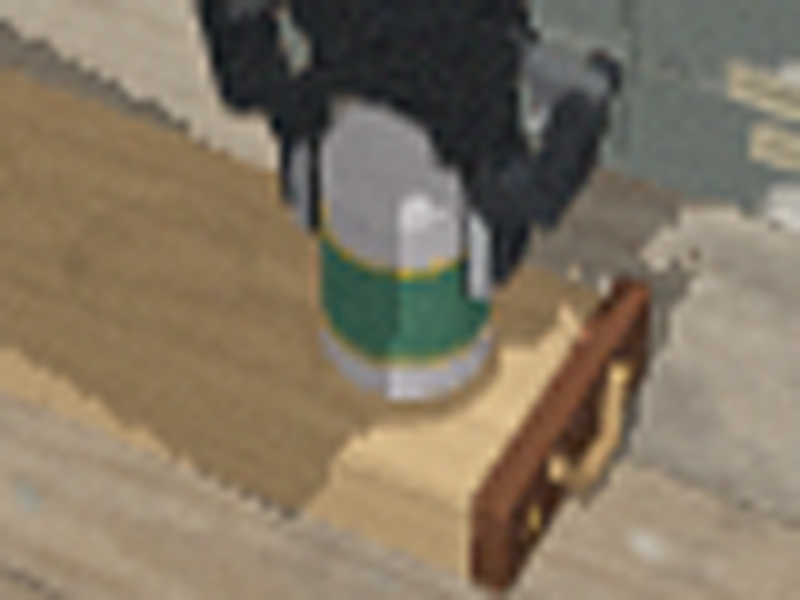

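The tin's bottom edge runs from x 320 to 493, with its lowest row at 403, and it sits centred over the mouth in the side view. Now lowering slowly.

Call:
arm_command:
  steps:
    - {"delta_pos": [0, 0, -6], "dr": [0, 0, 0]}
    - {"delta_pos": [0, 0, -6], "dr": [0, 0, 0]}
    - {"delta_pos": [0, 0, -4], "dr": [0, 0, 0]}
    - {"delta_pos": [0, 0, -4], "dr": [0, 0, 0]}
    - {"delta_pos": [0, 0, 0], "dr": [0, 0, 0]}

```text
time_s: 6.45
position: [0.608, 0.0226, 0.0856]
tool_rot: [[-0.001, 1.0, -0.001], [1.0, 0.001, 0.0], [0.0, -0.001, -1.0]]
ft_force: [-0.6, 0.4, -4.3]
grip_width: 0.0547
```

Call:
arm_command:
  steps:
    - {"delta_pos": [0, 0, -4], "dr": [0, 0, 0]}
    - {"delta_pos": [0, 0, -4], "dr": [0, 0, 0]}
    - {"delta_pos": [0, 0, -2], "dr": [0, 0, 0]}
    - {"delta_pos": [0, 0, -1], "dr": [0, 0, 0]}
    - {"delta_pos": [0, 0, 0], "dr": [0, 0, 0]}

```text
time_s: 6.95
position: [0.6082, 0.0225, 0.0752]
tool_rot: [[-0.001, 1.0, -0.0], [1.0, 0.001, -0.0], [-0.0, -0.0, -1.0]]
ft_force: [-0.3, -0.1, -4.0]
grip_width: 0.0548
```

Call:
arm_command:
  steps:
    - {"delta_pos": [0, 0, -1], "dr": [0, 0, 0]}
    - {"delta_pos": [0, 0, -1], "dr": [0, 0, 0]}
    - {"delta_pos": [0, 0, 0], "dr": [0, 0, 0]}

```text
time_s: 7.25
position: [0.6082, 0.0225, 0.0732]
tool_rot: [[-0.001, 1.0, -0.0], [1.0, 0.001, 0.0], [0.0, -0.0, -1.0]]
ft_force: [-0.5, -0.0, -3.6]
grip_width: 0.0547
```

Call:
arm_command:
  steps:
    - {"delta_pos": [0, 0, -1], "dr": [0, 0, 0]}
    - {"delta_pos": [0, 0, -1], "dr": [0, 0, 0]}
    - {"delta_pos": [0, 0, 0], "dr": [0, 0, 0]}

```text
time_s: 7.55
position: [0.6084, 0.0225, 0.0725]
tool_rot: [[-0.001, 1.0, 0.001], [1.0, 0.001, -0.0], [-0.0, 0.001, -1.0]]
ft_force: [-4.3, 0.4, 5.7]
grip_width: 0.0551
```

Contact with the well floor shows at the expected height. Releasing.

Call:
arm_command:
  steps:
    - {"delta_pos": [0, 0, 0], "dr": [0, 0, 0]}
    - {"delta_pos": [0, 0, 0], "dr": [0, 0, 0]}
    - {"delta_pos": [0, 0, 0], "dr": [0, 0, 0]}
    - {"delta_pos": [0, 0, 0], "dr": [0, 0, 0]}
    - {"delta_pos": [0, 0, 0], "dr": [0, 0, 0]}
    - {"delta_pos": [0, 0, 15], "dr": [0, 0, 0]}
    - {"delta_pos": [0, 0, 35], "dr": [0, 0, 0]}
    - {"delta_pos": [0, 0, 45], "dr": [0, 0, 0]}
    - {"delta_pos": [0, 0, 45], "dr": [0, 0, 0]}
  grip: 1

```text
time_s: 8.45
position: [0.6079, 0.0226, 0.2127]
tool_rot: [[-0.001, 1.0, -0.001], [1.0, 0.001, 0.0], [0.0, -0.001, -1.0]]
ft_force: [1.3, -0.4, -0.6]
grip_width: 0.0854
```

Call:
arm_command:
  steps:
    - {"delta_pos": [-6, -32, 0], "dr": [0, 0, 0]}
    - {"delta_pos": [-6, -32, 0], "dr": [0, 0, 0]}
    - {"delta_pos": [-6, -32, 0], "dr": [0, 0, 0]}
    - {"delta_pos": [-6, -32, 0], "dr": [0, 0, 0]}
    - {"delta_pos": [-6, -32, 0], "dr": [0, 0, 0]}
    - {"delta_pos": [-6, -32, 0], "dr": [0, 0, 0]}
    - {"delta_pos": [-7, -31, 0], "dr": [0, 0, 0]}
    - {"delta_pos": [0, 0, -35], "dr": [0, 0, 0]}
    - {"delta_pos": [0, 0, -35], "dr": [0, 0, 0]}
    - {"delta_pos": [0, 0, 0], "dr": [0, 0, 0]}
    - {"delta_pos": [0, 0, 0], "dr": [0, 0, 0]}

```text
time_s: 9.55
position: [0.5655, -0.2005, 0.142]
tool_rot: [[-0.001, 1.0, -0.0], [1.0, 0.001, 0.0], [0.0, -0.0, -1.0]]
ft_force: [-0.1, 0.6, 0.3]
grip_width: 0.0855
```

```bash
python3 - <<'E'
from h import *
im=env.get_image('side');print(env.observe()['position'])
c=im[130:270,180:400];cv2.imwrite('pics/g1.png',cv2.resize(c,None,fx=3.6,fy=3.6,interpolation=cv2.INTER_CUBIC))
E
```

```text
[ 0.56598946 -0.20067119  0.14298886]
```

View pics/g1.png

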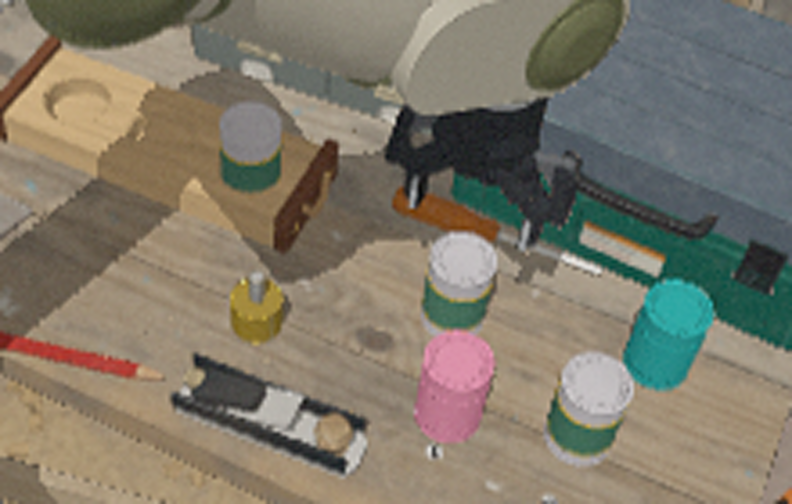

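T1 stands seated in well_3. The T2 lid centre is at crop (462,260), and the fingertips at (414,203) and (527,243).

```bash
python3 - <<'E'
from h import *
print(onplane('side',308.0,201.9,.084), onplane('side',180+595/3.6-.4,130+382/3.6-.4,.084))
print(onplane('side',180+470.5/3.6-.4,130+223/3.6-.4,.125))
E
```

```text
[ 0.56139741 -0.1994337   0.084     ] [ 0.49943878 -0.33595502  0.084     ]
[ 0.56835049 -0.19844552  0.125     ]
```

Call:
arm_command:
  steps:
    - {"delta_pos": [-1, 0, -20], "dr": [0, 0, 0]}
    - {"delta_pos": [0, 0, -20], "dr": [0, 0, 0]}
    - {"delta_pos": [0, 0, -20], "dr": [0, 0, 0]}
    - {"delta_pos": [0, 0, -20], "dr": [0, 0, 0]}
    - {"delta_pos": [0, 0, 0], "dr": [0, 0, 0]}
    - {"delta_pos": [0, 0, 0], "dr": [0, 0, 0]}

```text
time_s: 10.2
position: [0.5651, -0.2008, 0.0631]
tool_rot: [[-0.002, 1.0, 0.002], [1.0, 0.002, -0.001], [-0.001, 0.002, -1.0]]
ft_force: [-0.9, -0.8, 0.5]
grip_width: 0.0854
```

Call:
arm_command:
  steps:
    - {"delta_pos": [0, 0, 0], "dr": [0, 0, 0]}
    - {"delta_pos": [0, 0, 0], "dr": [0, 0, 0]}
    - {"delta_pos": [0, 0, 0], "dr": [0, 0, 0]}
    - {"delta_pos": [0, 0, 0], "dr": [0, 0, 0]}
    - {"delta_pos": [0, 0, 0], "dr": [0, 0, 0]}
    - {"delta_pos": [0, 0, 0], "dr": [0, 0, 0]}
    - {"delta_pos": [0, 0, 0], "dr": [0, 0, 0]}
  grip: 0
  squeeze: 60

```text
time_s: 10.9
position: [0.5648, -0.2009, 0.0629]
tool_rot: [[-0.001, 1.0, 0.002], [1.0, 0.001, -0.001], [-0.001, 0.002, -1.0]]
ft_force: [-1.2, -1.1, 7.0]
grip_width: 0.0547
```

Call:
arm_command:
  steps:
    - {"delta_pos": [0, 0, 5], "dr": [0, 0, 0]}
    - {"delta_pos": [0, 0, 15], "dr": [0, 0, 0]}
    - {"delta_pos": [0, 0, 20], "dr": [0, 0, 0]}
    - {"delta_pos": [0, 0, 25], "dr": [0, 0, 0]}
    - {"delta_pos": [0, 0, 25], "dr": [0, 0, 0]}
    - {"delta_pos": [0, 0, 20], "dr": [0, 0, 0]}
    - {"delta_pos": [0, 0, 0], "dr": [0, 0, 0]}
    - {"delta_pos": [0, 0, 0], "dr": [0, 0, 0]}
    - {"delta_pos": [0, 0, 0], "dr": [0, 0, 0]}
    - {"delta_pos": [0, 0, 0], "dr": [0, 0, 0]}

```text
time_s: 11.9
position: [0.5638, -0.2002, 0.1698]
tool_rot: [[-0.001, 1.0, -0.003], [1.0, 0.001, 0.002], [0.002, -0.003, -1.0]]
ft_force: [-0.4, -0.4, -7.9]
grip_width: 0.0545
```

The wrist reads 7.9 N, so T2 is the heavy one. I'll set it back where it was and fetch T3.

Call:
arm_command:
  steps:
    - {"delta_pos": [0, 0, -20], "dr": [0, 0, 0]}
    - {"delta_pos": [0, 0, -30], "dr": [0, 0, 0]}
    - {"delta_pos": [0, 0, -30], "dr": [0, 0, 0]}
    - {"delta_pos": [0, 0, -15], "dr": [0, 0, 0]}
    - {"delta_pos": [0, 0, -7], "dr": [0, 0, 0]}
    - {"delta_pos": [0, 0, -3], "dr": [0, 0, 0]}
    - {"delta_pos": [0, 0, 0], "dr": [0, 0, 0]}
    - {"delta_pos": [0, 0, 0], "dr": [0, 0, 0]}

```text
time_s: 12.7
position: [0.5647, -0.2007, 0.0672]
tool_rot: [[-0.001, 1.0, 0.002], [1.0, 0.001, -0.001], [-0.001, 0.002, -1.0]]
ft_force: [0.3, -0.7, -7.4]
grip_width: 0.0544
```

Call:
arm_command:
  steps:
    - {"delta_pos": [0, 0, -2], "dr": [0, 0, 0]}
    - {"delta_pos": [0, 0, -1], "dr": [0, 0, 0]}
    - {"delta_pos": [0, 0, -1], "dr": [0, 0, 0]}
    - {"delta_pos": [0, 0, -0.5], "dr": [0, 0, 0]}
    - {"delta_pos": [0, 0, 0], "dr": [0, 0, 0]}

```text
time_s: 13.2
position: [0.5643, -0.2005, 0.0629]
tool_rot: [[-0.001, 1.0, 0.001], [1.0, 0.001, -0.001], [-0.001, 0.001, -1.0]]
ft_force: [-3.9, 2.1, 6.5]
grip_width: 0.0546
```

Call:
arm_command:
  steps:
    - {"delta_pos": [0, 0, 0], "dr": [0, 0, 0]}
    - {"delta_pos": [0, 0, 0], "dr": [0, 0, 0]}
    - {"delta_pos": [0, 0, 0], "dr": [0, 0, 0]}
    - {"delta_pos": [0, 0, 0], "dr": [0, 0, 0]}
    - {"delta_pos": [0, 0, 0], "dr": [0, 0, 0]}
    - {"delta_pos": [0, 0, 15], "dr": [0, 0, 0]}
    - {"delta_pos": [0, 0, 35], "dr": [0, 0, 0]}
    - {"delta_pos": [0, 0, 45], "dr": [0, 0, 0]}
    - {"delta_pos": [0, 0, 45], "dr": [0, 0, 0]}
    - {"delta_pos": [-12.5, -27.5, 0], "dr": [0, 0, 0]}
    - {"delta_pos": [-12.5, -27.5, 0], "dr": [0, 0, 0]}
    - {"delta_pos": [-12.5, -27.5, 0], "dr": [0, 0, 0]}
    - {"delta_pos": [-12.5, -27.5, 0], "dr": [0, 0, 0]}
    - {"delta_pos": [-12.5, -27.5, 0], "dr": [0, 0, 0]}
    - {"delta_pos": [0, 0, -35], "dr": [0, 0, 0]}
    - {"delta_pos": [0, 0, -30], "dr": [0, 0, 0]}
    - {"delta_pos": [0, 0, 0], "dr": [0, 0, 0]}
    - {"delta_pos": [0, 0, 0], "dr": [0, 0, 0]}
  grip: 1

```text
time_s: 15.0
position: [0.502, -0.3381, 0.1375]
tool_rot: [[-0.001, 1.0, 0.0], [1.0, 0.001, -0.0], [-0.0, 0.0, -1.0]]
ft_force: [0.1, -1.3, 0.1]
grip_width: 0.085
```

```bash
python3 - <<'E'
from h import *
im=env.get_image('side');print(env.observe()['position'])
c=im[150:270,260:420];cv2.imwrite('pics/h1.png',cv2.resize(c,None,fx=4,fy=4,interpolation=cv2.INTER_CUBIC))
E
```

```text
[ 0.50236843 -0.33830764  0.13838333]
```

View pics/h1.png

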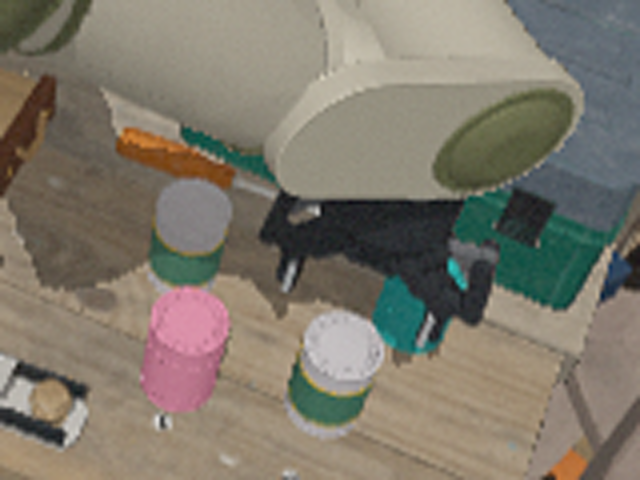

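T2 stands upright back in its place. The T3 lid centre is at (342,347), between the fingertips at (290,290) and (428,340). Descending.

Call:
arm_command:
  steps:
    - {"delta_pos": [-1, 0, -20], "dr": [0, 0, 0]}
    - {"delta_pos": [0, 0, -20], "dr": [0, 0, 0]}
    - {"delta_pos": [0, 0, -20], "dr": [0, 0, 0]}
    - {"delta_pos": [0, 0, -15], "dr": [0, 0, 0]}
    - {"delta_pos": [0, 0, 0], "dr": [0, 0, 0]}
    - {"delta_pos": [0, 0, 0], "dr": [0, 0, 0]}

```text
time_s: 15.65
position: [0.5015, -0.3384, 0.0635]
tool_rot: [[-0.002, 1.0, 0.002], [1.0, 0.002, -0.002], [-0.002, 0.002, -1.0]]
ft_force: [-0.1, -0.3, -0.3]
grip_width: 0.0854
```

Call:
arm_command:
  steps:
    - {"delta_pos": [0, 0, 0], "dr": [0, 0, 0]}
    - {"delta_pos": [0, 0, 0], "dr": [0, 0, 0]}
    - {"delta_pos": [0, 0, 0], "dr": [0, 0, 0]}
    - {"delta_pos": [0, 0, 0], "dr": [0, 0, 0]}
    - {"delta_pos": [0, 0, 0], "dr": [0, 0, 0]}
    - {"delta_pos": [0, 0, 0], "dr": [0, 0, 0]}
    - {"delta_pos": [0, 0, 0], "dr": [0, 0, 0]}
  grip: 0
  squeeze: 60

```text
time_s: 16.35
position: [0.5012, -0.3384, 0.0633]
tool_rot: [[-0.001, 1.0, 0.002], [1.0, 0.001, -0.002], [-0.002, 0.002, -1.0]]
ft_force: [-0.5, 0.1, 6.4]
grip_width: 0.0545
```

Call:
arm_command:
  steps:
    - {"delta_pos": [0, 0, 5], "dr": [0, 0, 0]}
    - {"delta_pos": [0, 0, 15], "dr": [0, 0, 0]}
    - {"delta_pos": [0, 0, 25], "dr": [0, 0, 0]}
    - {"delta_pos": [0, 0, 35], "dr": [0, 0, 0]}
    - {"delta_pos": [0, 0, 35], "dr": [0, 0, 0]}
    - {"delta_pos": [0, 0, 30], "dr": [0, 0, 0]}
    - {"delta_pos": [0, 0, 0], "dr": [0, 0, 0]}
    - {"delta_pos": [0, 0, 0], "dr": [0, 0, 0]}
    - {"delta_pos": [0, 0, 0], "dr": [0, 0, 0]}
    - {"delta_pos": [0, 0, 0], "dr": [0, 0, 0]}

```text
time_s: 17.35
position: [0.5004, -0.3376, 0.2051]
tool_rot: [[-0.001, 1.0, -0.002], [1.0, 0.001, 0.002], [0.002, -0.002, -1.0]]
ft_force: [-0.8, 0.7, -2.6]
grip_width: 0.0546
```

T3 reads 2.6 N, so it's light too. T2 is confirmed as the heaviest. Carrying T3 to well_1.

Call:
arm_command:
  steps:
    - {"delta_pos": [3, 9, 0], "dr": [0, 0, 0]}
    - {"delta_pos": [3, 17.5, 0], "dr": [0, 0, 0]}
    - {"delta_pos": [7.2, 38, 0], "dr": [0, 0, 0]}
    - {"delta_pos": [7.2, 38, 0], "dr": [0, 0, 0]}
    - {"delta_pos": [7.2, 38, 0], "dr": [0, 0, 0]}
    - {"delta_pos": [7.2, 38, 0], "dr": [0, 0, 0]}
    - {"delta_pos": [7.2, 38, 0], "dr": [0, 0, 0]}
    - {"delta_pos": [7.2, 38, 0], "dr": [0, 0, 0]}
    - {"delta_pos": [7.2, 38, 0], "dr": [0, 0, 0]}
    - {"delta_pos": [7.2, 38, 0], "dr": [0, 0, 0]}
    - {"delta_pos": [7.2, 38, 0], "dr": [0, 0, 0]}
    - {"delta_pos": [7.2, 38, 0], "dr": [0, 0, 0]}
    - {"delta_pos": [7.2, 38, 0], "dr": [0, 0, 0]}
    - {"delta_pos": [7.2, 38, 0], "dr": [0, 0, 0]}
    - {"delta_pos": [7.2, 38, 0], "dr": [0, 0, 0]}
    - {"delta_pos": [3, 17.5, 0], "dr": [0, 0, 0]}
    - {"delta_pos": [3, 9, 0], "dr": [0, 0, 0]}
    - {"delta_pos": [0, 0, 0], "dr": [0, 0, 0]}
    - {"delta_pos": [0, 0, 0], "dr": [0, 0, 0]}

```text
time_s: 19.25
position: [0.6062, 0.2081, 0.2067]
tool_rot: [[-0.0, 1.0, -0.0], [1.0, 0.0, -0.0], [-0.0, -0.0, -1.0]]
ft_force: [-0.1, 0.6, -2.3]
grip_width: 0.0548
```

Call:
arm_command:
  steps:
    - {"delta_pos": [0, 0, -20], "dr": [0, 0, 0]}
    - {"delta_pos": [0, 0, -30], "dr": [0, 0, 0]}
    - {"delta_pos": [0, 0, -30], "dr": [0, 0, 0]}
    - {"delta_pos": [0, 0, -15], "dr": [0, 0, 0]}
    - {"delta_pos": [0, 0, -5], "dr": [0, 0, 0]}
    - {"delta_pos": [0, 0, 0], "dr": [0, 0, 0]}
    - {"delta_pos": [0, 0, 0], "dr": [0, 0, 0]}

```text
time_s: 19.95
position: [0.607, 0.2086, 0.1081]
tool_rot: [[-0.0, 1.0, 0.002], [1.0, 0.0, 0.0], [0.0, 0.002, -1.0]]
ft_force: [0.1, -0.4, -3.0]
grip_width: 0.0544
```

```bash
python3 - <<'E'
from h import *
u,v=proj('side',(.605,.209,.06)).astype(int);c=env.get_image('side')[v-30:v+30,u-40:u+40]
cv2.imwrite('pics/i1.png',cv2.resize(c,(800,600),interpolation=cv2.INTER_CUBIC));print(u-40,v-30)
p=env.observe()['position'];print(p)
for z,r,cx,cy in((p[2]-.0633,.028,p[0],p[1]),(.036,.034,.6031,.2095)):
    E=np.array([(proj('side',(cx+r*np.cos(t),cy+r*np.sin(t),z))-[u-40,v-30])*10 for t in np.linspace(0,6.283,60)]);print(E.min(0).round(),E.max(0).round())
E
```

```text
160 122
[0.60695131 0.2087446  0.10819121]
[336. 277.] [500. 393.]
[314. 289.] [511. 431.]
```

View pics/i1.png

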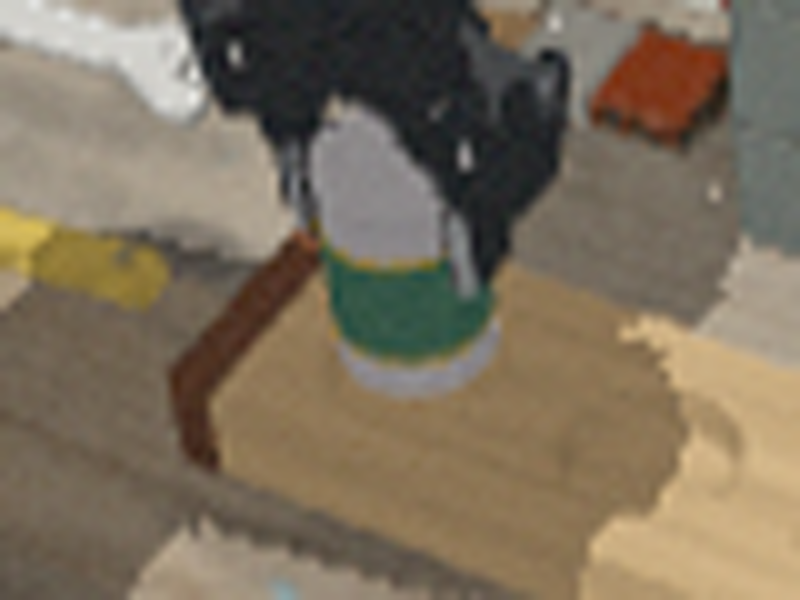

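The tin bottom is at x 335..500, row 398. That is about 1 mm too far in x compared with the first fit, so I'll correct by 1 mm and lower.

Call:
arm_command:
  steps:
    - {"delta_pos": [-1, 0, 0], "dr": [0, 0, 0]}
    - {"delta_pos": [0, 0, -6], "dr": [0, 0, 0]}
    - {"delta_pos": [0, 0, -6], "dr": [0, 0, 0]}
    - {"delta_pos": [0, 0, -4], "dr": [0, 0, 0]}
    - {"delta_pos": [0, 0, -4], "dr": [0, 0, 0]}
    - {"delta_pos": [0, 0, 0], "dr": [0, 0, 0]}

```text
time_s: 20.6
position: [0.6074, 0.2101, 0.0875]
tool_rot: [[-0.001, 1.0, 0.007], [1.0, 0.001, 0.003], [0.003, 0.007, -1.0]]
ft_force: [6.7, 5.6, -3.1]
grip_width: 0.0548
```

The wall pushes the tin in +x and +y, so I'll shift that way.

Call:
arm_command:
  steps:
    - {"delta_pos": [2, 1.5, 0], "dr": [0, 0, 0]}
    - {"delta_pos": [0, 0, 0], "dr": [0, 0, 0]}
    - {"delta_pos": [0, 0, 0], "dr": [0, 0, 0]}

```text
time_s: 20.9
position: [0.6078, 0.2108, 0.0868]
tool_rot: [[-0.001, 1.0, 0.001], [1.0, 0.001, 0.001], [0.001, 0.001, -1.0]]
ft_force: [3.8, 2.5, -3.1]
grip_width: 0.0546
```

Call:
arm_command:
  steps:
    - {"delta_pos": [1.5, 1, 0], "dr": [0, 0, 0]}
    - {"delta_pos": [0, 0, -3], "dr": [0, 0, 0]}
    - {"delta_pos": [0, 0, -3], "dr": [0, 0, 0]}
    - {"delta_pos": [0, 0, 0], "dr": [0, 0, 0]}

```text
time_s: 21.3
position: [0.6083, 0.2114, 0.0799]
tool_rot: [[-0.001, 1.0, -0.002], [1.0, 0.001, -0.0], [-0.0, -0.002, -1.0]]
ft_force: [0.2, -0.4, -2.5]
grip_width: 0.0544
```

Free now. Going down to the floor.

Call:
arm_command:
  steps:
    - {"delta_pos": [0, 0, -3], "dr": [0, 0, 0]}
    - {"delta_pos": [0, 0, -2], "dr": [0, 0, 0]}
    - {"delta_pos": [0, 0, -1], "dr": [0, 0, 0]}
    - {"delta_pos": [0, 0, -1], "dr": [0, 0, 0]}
    - {"delta_pos": [0, 0, 0], "dr": [0, 0, 0]}

```text
time_s: 21.8
position: [0.6089, 0.2115, 0.0739]
tool_rot: [[-0.001, 1.0, 0.0], [1.0, 0.001, -0.0], [-0.0, 0.0, -1.0]]
ft_force: [0.9, -0.1, -3.0]
grip_width: 0.0547
```

Call:
arm_command:
  steps:
    - {"delta_pos": [0, 0, -1], "dr": [0, 0, 0]}
    - {"delta_pos": [0, 0, -1], "dr": [0, 0, 0]}
    - {"delta_pos": [0, 0, 0], "dr": [0, 0, 0]}

```text
time_s: 22.1
position: [0.6089, 0.2116, 0.0736]
tool_rot: [[-0.001, 1.0, 0.001], [1.0, 0.001, 0.0], [0.0, 0.001, -1.0]]
ft_force: [-6.4, -1.9, 9.8]
grip_width: 0.0549
```

Call:
arm_command:
  steps:
    - {"delta_pos": [0, 0, 0], "dr": [0, 0, 0]}
    - {"delta_pos": [0, 0, 0], "dr": [0, 0, 0]}
    - {"delta_pos": [0, 0, 0], "dr": [0, 0, 0]}
    - {"delta_pos": [0, 0, 0], "dr": [0, 0, 0]}
    - {"delta_pos": [0, 0, 0], "dr": [0, 0, 0]}
    - {"delta_pos": [0, 0, 15], "dr": [0, 0, 0]}
    - {"delta_pos": [0, 0, 35], "dr": [0, 0, 0]}
    - {"delta_pos": [0, 0, 45], "dr": [0, 0, 0]}
    - {"delta_pos": [0, 0, 45], "dr": [0, 0, 0]}
    - {"delta_pos": [0, 0, 0], "dr": [0, 0, 0]}
  grip: 1

```text
time_s: 23.1
position: [0.6108, 0.212, 0.2188]
tool_rot: [[-0.001, 1.0, 0.012], [1.0, 0.001, 0.002], [0.002, 0.012, -1.0]]
ft_force: [-0.0, -1.0, -0.2]
grip_width: 0.0854
```

Call:
arm_command:
  steps:
    - {"delta_pos": [-4.5, -42, 0], "dr": [0, 0, 0]}
    - {"delta_pos": [-4.5, -42, 0], "dr": [0, 0, 0]}
    - {"delta_pos": [-4.5, -42, 0], "dr": [0, 0, 0]}
    - {"delta_pos": [-4.5, -42, 0], "dr": [0, 0, 0]}
    - {"delta_pos": [-4.5, -42, 0], "dr": [0, 0, 0]}
    - {"delta_pos": [-4.5, -42, 0], "dr": [0, 0, 0]}
    - {"delta_pos": [-4.5, -42, 0], "dr": [0, 0, 0]}
    - {"delta_pos": [-4.5, -42, 0], "dr": [0, 0, 0]}
    - {"delta_pos": [-4.5, -42, 0], "dr": [0, 0, 0]}
    - {"delta_pos": [-4, -34, 0], "dr": [0, 0, 0]}
    - {"delta_pos": [0, 0, -30], "dr": [0, 0, 0]}
    - {"delta_pos": [0, 0, -35], "dr": [0, 0, 0]}
    - {"delta_pos": [0, 0, 0], "dr": [0, 0, 0]}
    - {"delta_pos": [0, 0, 0], "dr": [0, 0, 0]}

```text
time_s: 24.5
position: [0.5645, -0.2004, 0.1472]
tool_rot: [[-0.001, 1.0, -0.0], [1.0, 0.001, 0.0], [0.0, -0.0, -1.0]]
ft_force: [0.7, -0.3, 1.3]
grip_width: 0.0857
```

```bash
python3 - <<'E'
from h import *
im=env.get_image('side');s=env.observe();print(s['position'],s['time_s'])
c=im[130:270,160:380];cv2.imwrite('pics/j1.png',cv2.resize(c,None,fx=3.6,fy=3.6,interpolation=cv2.INTER_CUBIC))
E
```

```text
[ 0.56496575 -0.20059546  0.14826061] 24.55
```

View pics/j1.png

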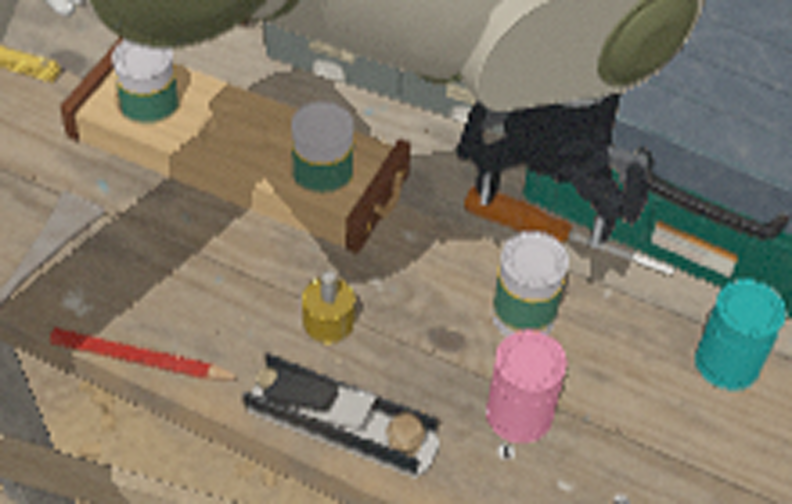

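Both light tins stand seated at the same depth, at (145,80) and (322,146). Now T2 for the final lift.

Call:
arm_command:
  steps:
    - {"delta_pos": [0, 0, -20], "dr": [0, 0, 0]}
    - {"delta_pos": [0, 0, -25], "dr": [0, 0, 0]}
    - {"delta_pos": [0, 0, -25], "dr": [0, 0, 0]}
    - {"delta_pos": [0, 0, -14], "dr": [0, 0, 0]}
    - {"delta_pos": [0, 0, 0], "dr": [0, 0, 0]}
    - {"delta_pos": [0, 0, 0], "dr": [0, 0, 0]}

```text
time_s: 25.15
position: [0.5653, -0.2007, 0.0646]
tool_rot: [[-0.002, 1.0, 0.002], [1.0, 0.002, -0.001], [-0.001, 0.002, -1.0]]
ft_force: [-0.5, -1.4, 0.9]
grip_width: 0.0856
```

Call:
arm_command:
  steps:
    - {"delta_pos": [0, 0, 0], "dr": [0, 0, 0]}
    - {"delta_pos": [0, 0, 0], "dr": [0, 0, 0]}
    - {"delta_pos": [0, 0, 0], "dr": [0, 0, 0]}
    - {"delta_pos": [0, 0, 0], "dr": [0, 0, 0]}
    - {"delta_pos": [0, 0, 0], "dr": [0, 0, 0]}
    - {"delta_pos": [0, 0, 0], "dr": [0, 0, 0]}
    - {"delta_pos": [0, 0, 0], "dr": [0, 0, 0]}
  grip: 0
  squeeze: 70

```text
time_s: 25.85
position: [0.5649, -0.2006, 0.0643]
tool_rot: [[-0.001, 1.0, 0.002], [1.0, 0.001, -0.001], [-0.001, 0.002, -1.0]]
ft_force: [-0.2, 2.1, 5.7]
grip_width: 0.0546
```

Call:
arm_command:
  steps:
    - {"delta_pos": [0, 0, 5], "dr": [0, 0, 0]}
    - {"delta_pos": [0, 0, 15], "dr": [0, 0, 0]}
    - {"delta_pos": [0, 0, 25], "dr": [0, 0, 0]}
    - {"delta_pos": [0, 0, 25], "dr": [0, 0, 0]}
    - {"delta_pos": [0, 0, 25], "dr": [0, 0, 0]}
    - {"delta_pos": [0, 0, 25], "dr": [0, 0, 0]}
    - {"delta_pos": [0, 0, 25], "dr": [0, 0, 0]}
    - {"delta_pos": [0, 0, 25], "dr": [0, 0, 0]}
    - {"delta_pos": [0, 0, 20], "dr": [0, 0, 0]}
    - {"delta_pos": [0, 0, 10], "dr": [0, 0, 0]}
    - {"delta_pos": [0, 0, 2], "dr": [0, 0, 0]}
    - {"delta_pos": [0, 0, 0], "dr": [0, 0, 0]}
    - {"delta_pos": [0, 0, 0], "dr": [0, 0, 0]}
    - {"delta_pos": [0, 0, 0], "dr": [0, 0, 0]}
    - {"delta_pos": [0, 0, 0], "dr": [0, 0, 0]}
    - {"delta_pos": [0, 0, 0], "dr": [0, 0, 0]}
    - {"delta_pos": [0, 0, 0], "dr": [0, 0, 0]}
    - {"delta_pos": [0, 0, 0], "dr": [0, 0, 0]}

```text
time_s: 27.65
position: [0.5643, -0.2005, 0.2648]
tool_rot: [[-0.001, 1.0, -0.0], [1.0, 0.001, 0.0], [0.0, -0.0, -1.0]]
ft_force: [0.6, 0.3, -7.7]
grip_width: 0.0547
```

```bash
python3 - <<'E'
from h import *
im=env.get_image('side');s=env.observe();print(s['position'],s['time_s'],s['ft_force'],s['qvel'].round(2))
c=im[110:260,160:380];cv2.imwrite('pics/k1.png',cv2.resize(c,None,fx=3.6,fy=3.6,interpolation=cv2.INTER_CUBIC))
E
```

```text
[ 0.56434586 -0.20043803  0.26482065] 27.7 [ 0.61990413  0.51119507 -8.49612205] [ 0.04 -0.04  0.    0.05  0.13 -0.05]
```

View pics/k1.png

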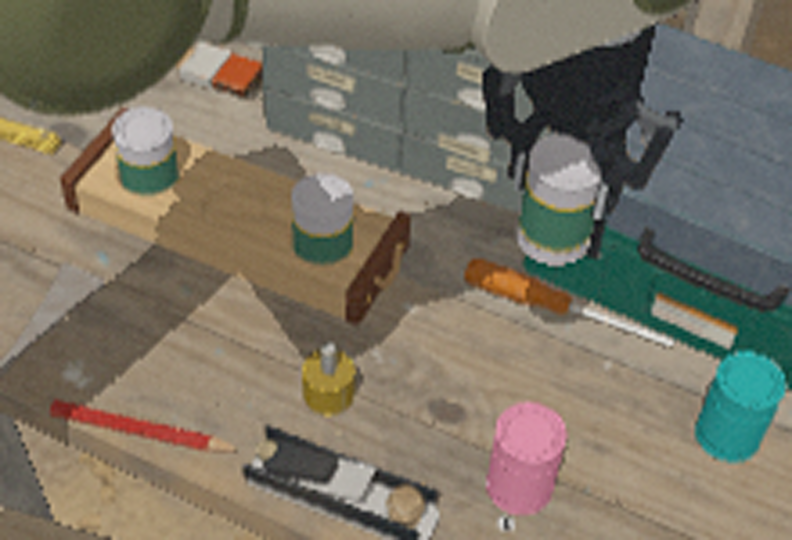

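The picture shows the heavy tin held upright at (560,200), both light tins seated, and the tools where they lay.

```bash
python3 -c "
from rig import env
print(env.close_job())"
```

```text
the job is handed in; nothing more can be done
None
```

The job is handed in: the heaviest tin is held up in the gripper, and the two lighter tins stand in the rack. It took about 28 s of the 67 s allowed.

| Tin (start position) | Wrist force when lifted | Approx. mass | Where it ended |
|---|---|---|---|
| Left tin | 4.2 N | 0.43 kg | well_3 |
| Far right tin | 2.6 N | 0.27 kg | well_1 |
| Middle tin | 7.9 N | 0.8 kg | held in the gripper |

- **Heaviest tin:** after weighing I set it back down upright, seated the other two, then lifted it again. At the end its underside was about 0.20 m above the bench, it was upright and nearly still (joint speeds at most 0.13), and the wrist read 7.7 to 8.5 N.
- **Rack:** the tin going into well_1 rubbed the well's edge on the way in (about 9 N sideways), so I shifted it about 3 mm and it went in freely. Both tins reached the well floor at the expected height, and the last side picture shows both seated.
- **Tools and look-alikes:** in the last picture the hole saw, plane, pencil and screwdriver, and both coloured cans, looked unmoved. I did not check the caulking iron separately.
- **Disagreement:** the two cameras differed by about 4 mm in x. I worked from the offsets between tins and wells, which agreed in both views.

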